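# Make up the grill caddy and the breakfast caddy

## Task

Make up the two table caddies from the things standing in a row behind them: the dark wooden caddy for the grill table gets the sauce bottle with the yellow cap, the wooden pepper mill and the salt jar (black cap with a cream disc on top, pale filling), the salt in the small compartment; the pale wooden caddy for breakfast gets the shorter jar with the green lid in the large compartment and the little grey-topped shaker in the small one. Lower each gently to the floor of a compartment of its own, upright, without letting it fall in or knocking anything over, and leave the brown pepper jar, the striped mug, the tall green-lidded jar and the caddies themselves where they stand.

Things in the scene. Friction and masses are not known exactly. Their poses are not given: they have to be found in the camera images.
- dark_caddy: Dark wooden open caddy, loose, 1.2 kg, 236 (along its y) x 92 (x). Origin: centre of its underside. Three compartments in a row at x = 0: large 76 x 76 at y = -72 and at y = +10, small 56 long (y) x 76 at y = +82. Floor at z = 10, long sides up to z = 52, dividers 6 thick up to 45, end boards with hand-holes up to 78. All mm.
- light_caddy: Pale wooden open caddy, loose, 1.2 kg, 160 (along its y) x 96 (x). Origin: centre of its underside. Two compartments in a row at x = 0: small 58 long (y) x 80 at y = -43, large 80 x 80 at y = +32. Floor at z = 10, long sides up to z = 52, divider 6 thick up to 45, end boards with hand-holes up to 78. All mm.
- sauce_bottle: Sauce bottle in dark glass with a yellow cap, in the row behind the caddies (not the one at the sink), 204 mm tall, about 0.4 kg. Body 58 mm across up to a height of 105 mm, then for the grip it counts as a cone narrowing to 28 mm at the top: take it by the cap, about 180 mm above its foot, where it is 35 mm across. Origin: centre of its underside; z up along its axis.
- wooden_mill: Turned wooden pepper mill with a small steel button on top, 170 mm tall, about 0.2 kg. Body 58 mm across, rounded head 49 mm across from 123 to 159 mm above its foot; take it by the head, about 138 mm up. Origin: centre of its underside; z up along its axis.
- salt_jar: Small clear glass spice jar with a black cap that shows a cream disc from above, its lower part pale grey-beige (salt), 105 mm tall, 41 mm across, about 0.1 kg. The look-alike with a brown lower part is the pepper jar. Origin: centre of its underside; z up along its axis.
- green_lid_jar: Glass jar with tan contents, a dark label and a green screw lid (the lid does not turn), 107 mm tall, about 0.4 kg. Body up to 66 mm across, lid 60 mm across from 96 to 107 mm above its foot; can be taken by the lid. Origin: centre of its underside; z up along its axis.
- shaker: Little glass shaker with a light grey perforated dome top and grey filling, 90 mm tall, body 44 mm across up to 74 mm, top 34 mm across, about 0.1 kg. Origin: centre of its underside; z up along its axis.
- pepper_jar: Small clear glass spice jar with a dark cap, olive-green on top, and a brown lower part (pepper), 105 mm tall, 44 mm across. Stands among the stock; is to stay where it is. Origin: centre of its underside; z up along its axis.
- striped_mug: White mug with red stripes, 82 x 115 x 100 mm, handle towards its -y. Stands left of the work, is to stay. Origin: underside, middle of its length with handle.
- tall_jar: Large glass jar with a green lid and pale dry contents, 158 mm tall, 82 mm across. Stands right of the work, is to stay. Origin: centre of its underside; z up along its axis.
Not all that is in view belongs to the job. What is shaped like the salt_jar but blue or pink is not meant.

How it is judged:
At the end, for the whole second after the job is handed in: All five stand in their compartments of the right caddies (salt and shaker in the small ones, the rest in large ones), foot on the floor within 5 mm, upright within 7 degrees, at rest, released; pepper jar, mug, tall jar within 20 mm and caddies within 30 mm of where they stood (x of sauce_bottle in the frame of dark_caddy between -0.02 and 0.02 m and y of sauce_bottle in the frame of dark_caddy between -0.09 and 0.028 m and z of sauce_bottle in the frame of dark_caddy between 0.005 and 0.015 m and angle between each of sauce_bottle, wooden_mill, salt_jar, shaker, green_lid_jar's own z axis and vertical below 0.12 rad and linear speed of each of sauce_bottle, wooden_mill, salt_jar, shaker, green_lid_jar below 0.02 m/s and x of wooden_mill in the frame of dark_caddy between -0.02 and 0.02 m and y of wooden_mill in the frame of dark_caddy between -0.09 and 0.028 m and z of wooden_mill in the frame of dark_caddy between 0.005 and 0.015 m and x of salt_jar in the frame of dark_caddy between -0.022 and 0.022 m and y of salt_jar in the frame of dark_caddy between 0.066 and 0.098 m and z of salt_jar in the frame of dark_caddy between 0.005 and 0.015 m and x of shaker in the frame of light_caddy between -0.023 and 0.023 m and y of shaker in the frame of light_caddy between -0.06 and -0.026 m and z of shaker in the frame of light_caddy between 0.005 and 0.015 m and x of green_lid_jar in the frame of light_caddy between -0.02 and 0.02 m and y of green_lid_jar in the frame of light_caddy between 0.013 and 0.053 m and z of green_lid_jar in the frame of light_caddy between 0.005 and 0.015 m and distance of each of pepper_jar, striped_mug, tall_jar from where it was at the start of the episode below 0.02 m and distance of each of dark_caddy, light_caddy from where it was at the start of the episode below 0.03 m); the robot touches nothing.
It fails at once if one of the five is let fall or thrown down into its caddy (faster than 0.6 m/s between the walls) ((z of sauce_bottle in the frame of dark_caddy below 0.042 m and x of sauce_bottle in the frame of dark_caddy between -0.042 and 0.042 m and y of sauce_bottle in the frame of dark_caddy between -0.12 and 0.12 m and linear speed of sauce_bottle above 0.6 m/s) or (z of wooden_mill in the frame of dark_caddy below 0.042 m and x of wooden_mill in the frame of dark_caddy between -0.042 and 0.042 m and y of wooden_mill in the frame of dark_caddy between -0.12 and 0.12 m and linear speed of wooden_mill above 0.6 m/s) or (z of salt_jar in the frame of dark_caddy below 0.042 m and x of salt_jar in the frame of dark_caddy between -0.042 and 0.042 m and y of salt_jar in the frame of dark_caddy between -0.12 and 0.12 m and linear speed of salt_jar above 0.6 m/s) or (z of shaker in the frame of light_caddy below 0.042 m and x of shaker in the frame of light_caddy between -0.042 and 0.042 m and y of shaker in the frame of light_caddy between -0.08 and 0.08 m and linear speed of shaker above 0.6 m/s) or (z of green_lid_jar in the frame of light_caddy below 0.042 m and x of green_lid_jar in the frame of light_caddy between -0.042 and 0.042 m and y of green_lid_jar in the frame of light_caddy between -0.08 and 0.08 m and linear speed of green_lid_jar above 0.6 m/s)).
It fails at once if one of the bottles, jars or mills is knocked over (leans more than 40 degrees) (angle between any of sauce_bottle, wooden_mill, salt_jar, shaker, green_lid_jar, pepper_jar's own z axis and vertical above 0.7 rad).
It fails at once if the pepper jar, the striped mug or the tall jar is moved more than 20 mm (distance of any of pepper_jar, striped_mug, tall_jar from where it was at the start of the episode above 0.02 m).
It fails at once if a caddy is pushed more than 30 mm or tipped (distance of any of dark_caddy, light_caddy from where it was at the start of the episode above 0.03 m or angle between any of dark_caddy, light_caddy's own z axis and vertical above 0.2 rad).
It also fails if it takes over 131 s, if anything falls off the work surface, if the arm or the gripper's body presses on something with over 40 N, if the wrist force passes 120 N, or if a joint passes its speed limit or range.

## Robot

A 7-joint arm with a two-finger parallel gripper is mounted at the origin on a cart in front of the work surface, level with it; the furniture and walls round the work are solid. World frame = base frame: x ahead of the robot, y to its left, z up, the work surface at z = 0. Lengths are in m, angles in rad, forces in N, time in s.
With the tool pointing down it reaches from about 0.4 to 0.9 m from the base axis. Payload 5.6 kg.
Tool frame: the origin (TCP) lies at the very end of the fingers, on their centre line; the grasp point (between the pads) lies 19 mm behind it; z points along the fingers, y is the line along which they close (so a half turn about z gives the same grasp; the last joint's range is limited). The gripper opens to 92 mm and grips with 3 to 60 N. Pads are 20 mm wide; open, the fingers measure 128 mm over their backs; the gripper's body (75 mm by 189 mm) begins 69 mm behind the grasp point.
Start: joints at [-1.235, 0.468, -0.012, 1.603, 0.006, 1.071, -0.056], TCP at [0.24, 0.604, 0.215] pointing down, gripper open.
Joint ranges: [-2.53, 2.53], [-0.31, 2.02], [-1.57, 1.55], [0.28, 2.44], [-1.29, 4.43], [0.15, 1.84], [-2.92, 2.92]. Speed limits (rad/s): [2.57, 2.57, 3.14, 3.14, 3.14, 3.14, 3.14].

## Interface

Orientations are given as a unit quaternion [x, y, z, w].
In Python, from bench import sensors, eyes, close_job, nets gives the robot as it stands.
- The arm moves only by the shell command python3 -m creep 'ROWS'. ROWS is JSON, a list of rows, each a list of 5 numbers: the closure, from -1 (fully open) to 1 (shut), then the shift along the tool's x, y, z in mm, then the turn about the tool's z in rad. A call has 1 to 12 rows; each row shifts and turns the commanded pose from where the row before left it, along the tool's axes as they then stand; what a row does not reach is not made up. A row lasts 1/8 s, in which the tool goes at most 62.5 mm and 10.7 degrees, less where a joint would pass 70% of its speed; a pose out of reach is approached as far as the arm can. A call with a gripper value outside its range is refused whole. The fingers move at their own pace and stop on an object; the grip force is fixed at half the most. Time passes only in rows, so rows that do not move let the fingers close. It gives the time, the measured TCP pose, the force, the opening and the grip force at its end, in the units of the state.
- sensors.state(): the state, without advancing time (a new reading comes with each control period).
- eyes.capture(name): name is "scene" or "top" or "wrist"; returns a dict with "color" (384x512x3 uint8, blue, green, red), "vfov" (degrees; the focal length in pixels is half the picture's height over the tangent of half this angle, whatever the lens; pixels are square), "cx", "cy" (the principal point, pixels), "camera_from_world" (4x4, takes a point from world to camera coordinates); the wrist camera has in their place "T_tool_cam" (4x4, takes a point from camera to tool coordinates, whose origin is the TCP and whose axes are the flange's). Camera axes: x right, y up, looking along -z (the intrinsics and any distortion apply to the point x, -y, -z); pixel columns grow to the right and rows downward; lengths in m; the calibration is good to about 2 mm. The wrist camera is an equidistant fisheye: a pixel r from the principal point sees the ray r / f radians off the axis. A picture is of the moment at which its call begins: read the wrist's pose just before it. There is no depth.
- close_job(): hands the job in; it is judged then, once.
Trained networks look in a picture, given as the dict that the camera call returned (one of the last four; its "shot" number tells which), for a name from the list of things; names that differ only in an ending like _2 or _b are one class to them, and where a whole thing is asked for, a point or a joint stands for the part that bears it (a point fixed in the world has none). Each returns a list of dicts, best first, with "conf" (0 to 1); they miss things now and then, are a little off and sometimes report something else, mostly with a low value. They report only what shows in the picture. A call takes as long as a camera call. They do not tell look-alikes from the thing itself.
- nets.look_for(picture, thing): "extent" ([left, top, right, bottom] in pixels, round what is visible of it).
- nets.tip_of(picture, thing): "pixel" ([column, row] in pixels: a listed point, or the origin of a listed thing).
The state is a dict: "time": time; "qpos": joint angles; "qd": joint speeds; "effort": joint torques, N m; "tool_pos": TCP position; "eef_rot": TCP orientation; "ft_force": force on the tool from outside, world axes, zero at the start; "ft_torque": the same for the moment, N m; "grip_width": finger opening in m; "finger_force": force on a finger pad.
Only numpy, scipy, OpenCV 4.12 (cv2) and the standard library are available. Lean on these libraries where they do the work, as an engineer would, in place of code of your own. Each camera call takes 0.05 s, during which the arm holds its last target. There are 200 camera calls.

## Working session

There is one attempt and no reset: what is moved stays moved. The work goes in short steps, Python scripts to look and compute and a shell command to move; the robot and the scene stay as the last step left them, time stands still between calls to the robot, and variables do not carry over. Pictures are saved under pics/ and viewed, at most 16 in all, crops included, and the job is handed in when it is done.

```bash
mkdir -p pics; python3 - <<'E'
from bench import sensors, eyes, nets
import cv2
s=sensors.state(); print({k:(s[k] if not hasattr(s[k],'__len__') else [round(float(v),4) for v in s[k]]) for k in s})
for n in("scene","top"):
    p=eyes.capture(n); cv2.imwrite(f"pics/{n}0.png",p["color"]); print(n,p["vfov"],p["cx"],p["cy"],p["camera_from_world"])
    for t in "dark_caddy light_caddy sauce_bottle wooden_mill salt_jar green_lid_jar shaker pepper_jar striped_mug tall_jar".split():
        print(t,[(round(d["conf"],2),[round(float(v)) for v in d["pixel"]]) for d in nets.tip_of(p,t)[:3]],[(round(d["conf"],2),[round(float(v)) for v in d["extent"]]) for d in nets.look_for(p,t)[:3]])
E
```

```text
{'time': 0.0, 'qpos': [-1.235, 0.4684, -0.0116, 1.6037, 0.006, 1.0714, -0.0563], 'qd': [-0.0001, 0.0007, -0.0003, 0.0005, -0.0004, -0.002, 0.0024], 'effort': [0.0008, -52.0558, -0.0119, -24.3754, -0.0566, 0.0169, 0.0001], 'tool_pos': [0.2402, 0.6033, 0.2136], 'eef_rot': [0.1883, 0.9821, -0.0009, -0.0001], 'ft_force': [0.9852, 0.2394, 0.1167], 'ft_torque': [0.0108, 0.018, -0.055], 'finger_force': 0.0, 'grip_width': 0.09202990017187855}
scene 48.82005275783397 253.89881279538082 194.3059270278435 [[ 0.89629146 -0.44338231 -0.00858779 -0.54794994]
 [ 0.33998998  0.67459416  0.65523243 -0.21507102]
 [-0.2847252  -0.59019899  0.75537852 -1.13550971]
 [ 0.          0.          0.          1.        ]]
dark_caddy [(0.87, [237, 261])] [(0.62, [198, 210, 279, 301]), (0.32, [239, 131, 255, 166])]
light_caddy [(0.66, [186, 168]), (0.52, [306, 252])] [(0.71, [166, 133, 207, 188])]
sauce_bottle [(0.74, [297, 222])] [(0.86, [286, 170, 307, 230])]
wooden_mill [(0.72, [307, 253])] [(0.95, [293, 214, 319, 263])]
salt_jar [(0.85, [276, 199]), (0.81, [253, 214]), (0.77, [310, 196])] [(0.89, [246, 187, 
[... 852 characters left out ...]
 176])] [(0.9, [288, 151, 311, 185]), (0.48, [161, 223, 220, 267])]
wooden_mill [(0.7, [387, 186]), (0.65, [332, 175])] [(0.72, [324, 158, 345, 186])]
salt_jar [(0.8, [252, 152]), (0.8, [302, 145]), (0.79, [278, 152])] [(0.77, [270, 191, 290, 210]), (0.72, [248, 139, 261, 159]), (0.67, [271, 135, 284, 156])]
green_lid_jar [(0.91, [176, 193])] [(0.91, [160, 175, 190, 202])]
shaker [(0.64, [237, 184])] [(0.54, [233, 169, 246, 186])]
pepper_jar [(0.59, [206, 187])] [(0.69, [196, 172, 211, 190])]
striped_mug [(0.6, [128, 204])] [(0.59, [104, 183, 141, 222]), (0.4, [279, 209, 363, 258])]
tall_jar [(0.89, [385, 185]), (0.21, [296, 176])] [(0.73, [374, 162, 416, 196]), (0.37, [279, 210, 364, 258])]
```

```bash
python3 - <<'E'
import cv2
a=cv2.imread("pics/scene0.png")[80:350,150:390]; cv2.imwrite("pics/scene_c.png",cv2.resize(a,None,fx=2.2,fy=2.2,interpolation=2)[:600])
a=cv2.imread("pics/top0.png")[120:300,90:430]; cv2.imwrite("pics/top_c.png",cv2.resize(a,None,fx=2.35,fy=2.35,interpolation=2))
E
```

```text
(no output)
```

View pics/scene_c.png

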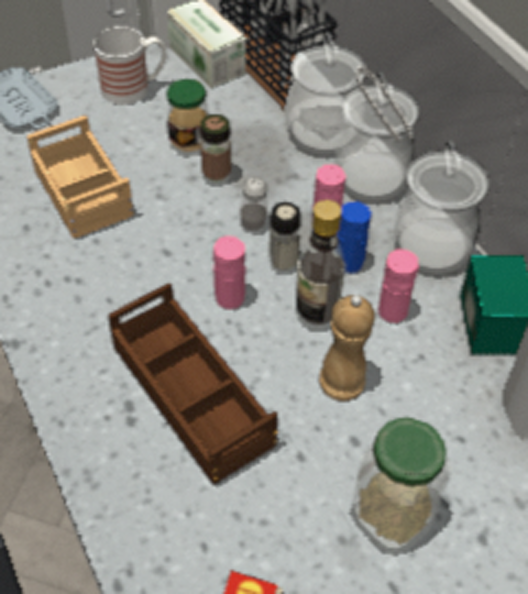

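View pics/top_c.png

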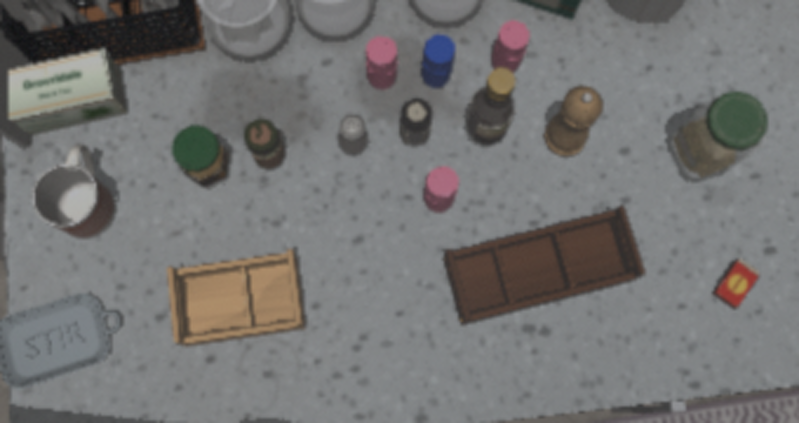

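The scene crop shows, from left to right, the mug, green-lid jar (187,95), pepper (215,130), shaker (255,188), salt (286,212), sauce (327,215), mill (352,310) and tall jar. A pink look-alike at (230,255) stands between the row and the dark caddy. In the top crop both caddies have their +y end to the left, so the dark one's small compartment is on the left and the light one's is on the right.

```bash
cat > h.py <<'E'
import numpy as np, cv2
from scipy.optimize import least_squares
from scipy.spatial.transform import Rotation as R
def cam(p,state=None):
    """returns f,cx,cy, R_world_cam, pos"""
    f=p["color"].shape[0]/2/np.tan(np.radians(p["vfov"])/2)
    if "camera_from_world" in p: T=np.linalg.inv(np.array(p["camera_from_world"]))
    else:
        W=np.eye(4); W[:3,:3]=R.from_quat(state["eef_rot"]).as_matrix(); W[:3,3]=state["tool_pos"]; T=W@np.array(p["T_tool_cam"])
    return f,p["cx"],p["cy"],T,"camera_from_world" not in p
def proj(c,P):
    f,cx,cy,T,fish=c
    q=(np.c_[np.atleast_2d(P),np.ones(len(np.atleast_2d(P)))]@np.linalg.inv(T).T)[:,:3]*[1,-1,-1]
    r=np.hypot(q[:,0],q[:,1])+1e-12
    s=f*np.arctan2(r,q[:,2])/r if fish else f/q[:,2]
    return np.c_[cx+s*q[:,0],cy+s*q[:,1]]
def onplane(c,px,z):
    f,cx,cy,T,fish=c
    d=np.array([px[0]-cx,px[1]-cy])/f; r=np.hypot(*d)+1e-12
    v=np.r_[d/r*np.sin(r),np.cos(r)] if fish else np.r_[d,1]
    w=T[:3,:3]@(v*[1,-1,-1]); o=T[:3,3]
    return (o+w*(z-o[2])/w[2])[:2]
def caddy_pts(x,y,a,L,W,z=.078):
    c,s=np.cos(a),np.sin(a)
    l=np.array([[W/2,L/2],[-W/2,L/2],[-W/2,-L/2],[W/2,-L/2]])
    return np.c_[l@np.array([[c,s],[-s,c]])+[x,y],np.full(4,z)]
E
python3 - <<'E'
from h import *
from bench import eyes
A={"salt":(.105,(286,211),(417,107)),"sauce":(.204,(327,210),(502,77)),"mill":(.168,(353,301),(586,98)),"green":(.107,(187,93),(198,148)),
"shaker":(.088,(255,185),(351,125)),"pepper":(.105,(215,125),(263,132)),"tall":(.158,(409,450),(737,119)),"pinkfront":(.105,(229,246),(441,178)),
"pinkR":(.105,(401,262),(513,37)),"blue":(.105,(354,213),(439,45)),"pinkL":(.105,(330,176),(381,48))}
cs=cam(eyes.capture("scene")); ct=cam(eyes.capture("top"))
for k,(z,a,b) in A.items():
    print(k,onplane(cs,(a[0]/2.2+150,a[1]/2.2+80),z).round(3),onplane(ct,(b[0]/2.35+90,b[1]/2.35+120),z).round(3))
for n,L,W,q in(("dark",.236,.092,[(446,252),(458,318),(642,270),(626,210)]),("light",.16,.096,[(170,268),(178,340),(302,324),(294,252)])):
    P=[onplane(ct,(u/2.35+90,v/2.35+120),.078).round(3) for u,v in q]; print(n,P,np.mean(P,0),np.linalg.norm(P[0]-P[3]),np.linalg.norm(P[0]-P[1]))
E
```

```text
salt [ 0.675 -0.044] [ 0.678 -0.045]
sauce [ 0.67  -0.145] [ 0.674 -0.143]
mill [ 0.644 -0.251] [ 0.647 -0.246]
green [0.658 0.231] [0.656 0.236]
shaker [0.668 0.032] [0.669 0.041]
pepper [0.665 0.15 ] [0.668 0.153]
tall [ 0.601 -0.432] [ 0.603 -0.427]
pinkfront [ 0.581 -0.065] [ 0.583 -0.064]
pinkR [ 0.761 -0.186] [ 0.759 -0.181]
blue [ 0.752 -0.088] [ 0.759 -0.084]
pinkL [ 0.759 -0.014] [ 0.763 -0.008]
dark [array([ 0.493, -0.06 ]), array([ 0.409, -0.064]), array([ 0.442, -0.301]), array([ 0.52 , -0.294])] [ 0.466   -0.17975] 0.2355525419094432 0.08409518416651457
light [array([0.512, 0.287]), array([0.422, 0.283]), array([0.424, 0.129]), array([0.515, 0.13 ])] [0.46825 0.20725] 0.15702865980450828 0.0900888450364417
```

```bash
python3 -m creep '[[-1,0,0,-20,0.17],[-1,0,0,-20,0.17],[-1,0,0,-20,0.17],[-1,0,0,-20,0.17],[-1,0,0,-20,0.17],[-1,0,0,-20,0.17],[-1,0,0,-20,0.17],[-1,-45,23,0,0],[-1,-45,23,0,0],[-1,-45,23,0,0],[-1,-45,23,0,0],[-1,-45,23,0,0]]'
```

```text
time: 3.7
tool_pos: [0.3564, 0.3776, 0.3548]
eef_rot: [0.706, 0.708, 0.0, -0.0]
ft_force: [0.4, 0.5, -1.2]
grip_width: 0.0921
finger_force: 0.0
```

```bash
python3 -m creep '[[-1,-45,23,0,0],[-1,-45,23,0,0],[-1,-45,23,0,0],[-1,-45,23,0,0],[-1,-45,23,0,0],[-1,-45,23,0,0],[-1,-45,23,0,0],[-1,-45,23,0,0],[-1,0,0,0,0],[-1,0,0,0,0]]'
```

```text
time: 4.95
tool_pos: [0.5403, 0.0202, 0.3544]
eef_rot: [0.706, 0.708, 0.0, -0.0]
ft_force: [0.8, 0.7, -0.4]
grip_width: 0.0918
finger_force: 0.0
```

```bash
cat > w.py <<'E'
import sys
from h import *
from bench import sensors, eyes
def shot(name):
    s=sensors.state(); p=eyes.capture("wrist"); np.save("pics/"+name+".npy",np.array([0]))
    cv2.imwrite(f"pics/{name}.png",cv2.resize(p["color"],None,fx=1.5,fy=1.5,interpolation=2)); c=cam(p,s); 
    import pickle; pickle.dump(c,open(f"pics/{name}.pkl","wb")); return p,c
if __name__=="__main__": shot(sys.argv[1])
E
python3 - <<'E'
from w import *
from bench import nets
p,c=shot("w0"); print(c[3].round(3))
for t,z in dict(salt_jar=0,sauce_bottle=0,wooden_mill=0,green_lid_jar=0,shaker=0,pepper_jar=0,dark_caddy=0,light_caddy=0,).items():
    print(t,[(round(d["conf"],2),np.round(d["pixel"]),onplane(c,d["pixel"],z).round(3)) for d in nets.tip_of(p,t)[:3]])
E
```

```text
[[ 1.    -0.003  0.001  0.541]
 [ 0.003  0.969  0.248  0.09 ]
 [-0.002 -0.248  0.969  0.523]
 [ 0.     0.     0.     1.   ]]
salt_jar [(0.81, array([378., 176.]), array([ 0.765, -0.01 ])), (0.72, array([278., 204.]), array([ 0.576, -0.066])), (0.71, array([330., 190.]), array([ 0.671, -0.039]))]
sauce_bottle [(0.98, array([327., 242.]), array([ 0.673, -0.143]))]
wooden_mill [(0.93, array([313., 286.]), array([ 0.653, -0.242]))]
green_lid_jar [(0.83, array([328.,  37.]), array([0.661, 0.241]))]
shaker [(0.73, array([333., 146.]), array([0.673, 0.043]))]
pepper_jar [(0.87, array([329.,  86.]), array([0.663, 0.152])), (0.7, array([325., 239.]), array([ 0.669, -0.136]))]
dark_caddy [(0.6, array([226., 262.]), array([ 0.476, -0.186])), (0.28, array([332.,  84.]), array([0.668, 0.154]))]
light_caddy [(0.91, array([222.,  54.]), array([0.475, 0.207]))]
```

View pics/w0.png

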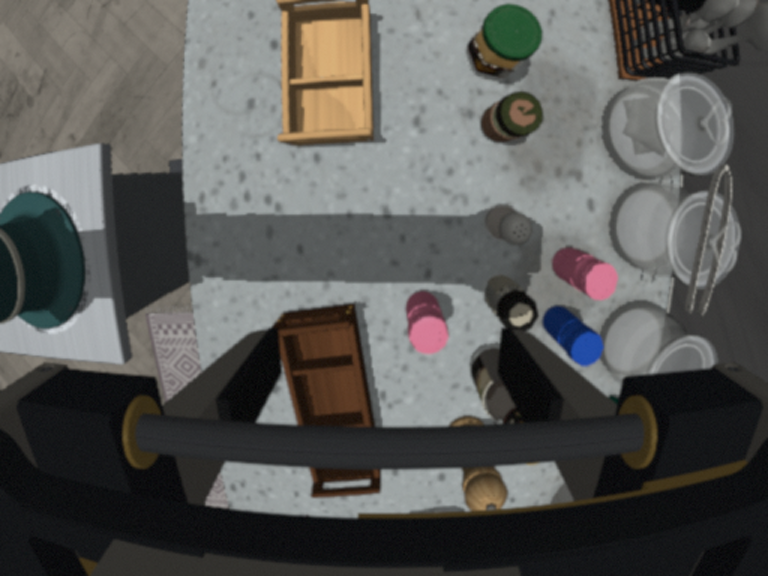

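The wrist view agrees with the other cameras: sauce at (490,385), salt (515,305), shaker (510,225) and pepper (517,115). I'll look straight down at the dark caddy next.

```bash
python3 -m creep '[[-1,-40,-18,0,0],[-1,-40,-18,0,0],[-1,-40,-17,0,0],[-1,-30,-17,0,0],[-1,0,0,0,0],[-1,0,0,0,0]]'; python3 w.py w1
```

```text
time: 6.15
tool_pos: [0.4712, -0.1297, 0.3547]
eef_rot: [0.706, 0.708, 0.0, -0.0]
ft_force: [0.0, 0.2, 0.1]
grip_width: 0.0914
finger_force: 0.0
```

View pics/w1.png

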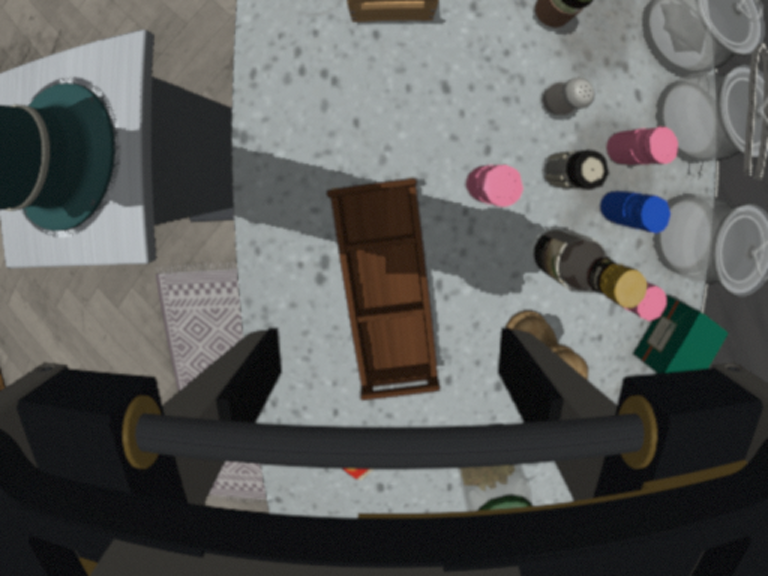

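The dark caddy's end-board corners are at about (329,191), (416,180), (438,389) and (362,398), so I'll fit the pose to those.

```bash
python3 - <<'E'
from h import *; import pickle
c=pickle.load(open("pics/w1.pkl","rb"))
px=np.array([(416,180),(329,191),(362,398),(438,389)])/1.5
r=least_squares(lambda v:(proj(c,caddy_pts(*v,.236,.092))-px).ravel(),[.47,-.18,.12]); print(r.x,r.fun.round(1))
x,y,a=r.x
for l in(-.072,.010,.082): print(l,np.round([x-np.sin(a)*l,y+np.cos(a)*l],4))
for n,q,z in(("sauce",(627,287),.204),("salt",(592,170),.105),("shaker",(580,94),.085)): print(n,onplane(c,np.array(q)/1.5,z).round(4))
# dividers top z=.045: middle
for q in((383,240),(390,310)): print(onplane(c,np.array(q)/1.5,.045).round(4))
E
```

```text
[ 0.47015285 -0.18191838  0.12904475] [ 1.4 -2.1 -1.8 -1.4 -1.5  2.4  2.   2.3]
-0.072 [ 0.4794 -0.2533]
0.01 [ 0.4689 -0.172 ]
0.082 [ 0.4596 -0.1006]
sauce [ 0.6665 -0.139 ]
salt [ 0.6735 -0.0439]
shaker [0.6684 0.0364]
[ 0.4656 -0.1273]
[ 0.4735 -0.2062]
```

```bash
python3 -m creep '[[-1,-3,50,0,0],[-1,-3,50,0,0],[-1,-3,50,0,0],[-1,-3,49,0,0],[-1,0,0,0,0],[-1,0,0,50,0],[-1,0,0,50,0],[-1,0,0,50,0],[-1,0,0,44,0],[-1,0,0,0,0]]'; python3 w.py w2
```

```text
time: 7.45
tool_pos: [0.6673, -0.1402, 0.1574]
eef_rot: [0.706, 0.708, -0.002, -0.003]
ft_force: [0.3, -0.5, 0.4]
grip_width: 0.0915
finger_force: 0.0
```

View pics/w2.png

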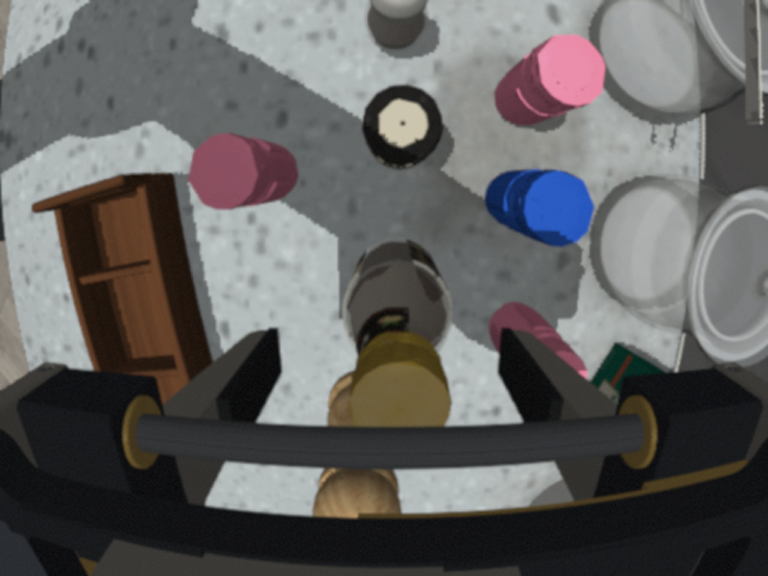

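The yellow cap is between the open fingers, centred near (401,384), and the salt disc is at (402,122).

```bash
python3 - <<'E'
from h import *; import pickle
c=pickle.load(open("pics/w2.pkl","rb"))
for q,z in(((401,384),.204),((402,124),.105),((397,-5),.087)): print(onplane(c,np.array(q)/1.5,z).round(4))
print(proj(c,[[.6673,-.1402,.1574],[.67,-.142,.204]])*1.5)
E
python3 -m creep '[[-1,0,2,-4,0],[0.6,0,0,0,0],[0.6,0,0,0,0],[0.6,0,0,0,0],[0.6,0,0,0,0],[0.6,0,0,0,0],[0.6,0,0,0,0]]'
```

```text
[ 0.6725 -0.1316]
[ 0.674  -0.0439]
[0.6716 0.0332]
[[386.14011379 352.07462737]
 [392.66352777 413.49452548]]
time: 8.38
tool_pos: [0.6715, -0.1423, 0.1644]
eef_rot: [0.706, 0.708, -0.0, -0.0]
ft_force: [-1.7, -0.4, 0.1]
grip_width: 0.0368
finger_force: 29.7
```

```bash
python3 -m creep '[[0.6,0,0,-20,0],[0.6,0,0,-30,0],[0.6,0,0,-30,0],[0.6,0,0,-30,0],[0.6,-4,-30,0,0],[0.6,-5,-40,0,0],[0.6,-5,-40,0,0],[0.6,-5,-40,0,0],[0.6,-4,-30,0,0],[0.6,-4,-24,0,0],[0.6,0,0,0,0],[0.6,0,0,20,0]]'; python3 w.py w3
```

```text
time: 9.88
tool_pos: [0.4697, -0.1699, 0.2564]
eef_rot: [0.706, 0.708, 0.002, 0.002]
ft_force: [0.4, -0.0, -4.3]
grip_width: 0.037
finger_force: 29.3
```

View pics/w3.png

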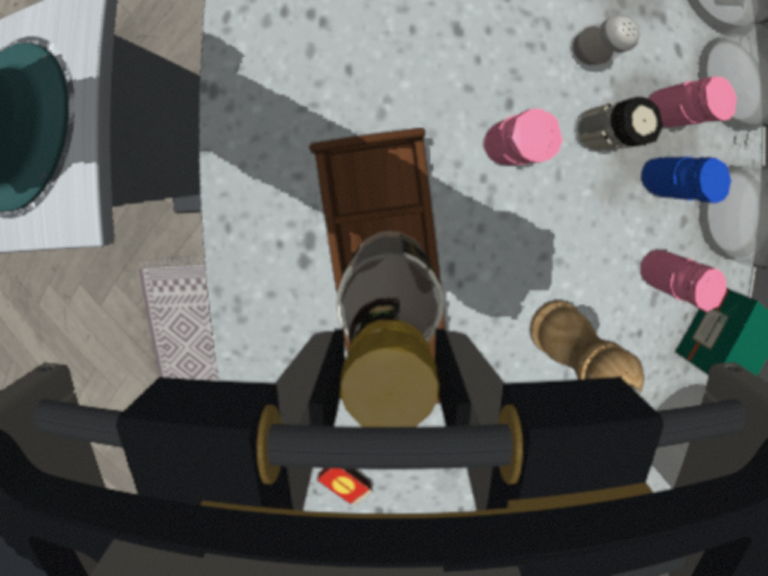

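The sauce hangs above the middle compartment. I'll fix the caddy from its end-board top edge, (312,147)-(424,130), and the divider at (333,215)-(428,205).

```bash
python3 - <<'E'
from h import *; import pickle
c=pickle.load(open("pics/w3.pkl","rb"))
for q,z in(((312,146),.078),((424,130),.078),((333,217),.045),((428,206),.045)): print(onplane(c,np.array(q)/1.5,z).round(4))
for x,y,a in((.470,-.182,.129),(.4695,-.179,.129)): 
    f=lambda lx,ly,z:[x+np.cos(a)*lx-np.sin(a)*ly,y+np.sin(a)*lx+np.cos(a)*ly,z]
    print((proj(c,[f(-.046,.118,.078),f(.046,.118,.078),f(-.038,.051,.045),f(.038,.051,.045),f(.046,.0,.052),f(.046,.118,.0)])*1.5).round())
E
```

```text
[ 0.4118 -0.0747]
[ 0.4982 -0.0628]
[ 0.4237 -0.1337]
[ 0.5048 -0.1242]
[[309. 141.]
 [427. 125.]
 [335. 220.]
 [424. 209.]
 [440. 267.]
 [420. 135.]]
[[308. 138.]
 [426. 122.]
 [335. 217.]
 [423. 205.]
 [440. 264.]
 [419. 132.]]
```

```bash
python3 -m creep '[[0.6,-1,-1,0,0],[0.6,0,0,20,0],[0.6,0,0,20,0],[0.6,0,0,20,0],[0.6,0,0,10,0],[0.6,0,0,4,0],[0.6,0,0,0,0],[0.6,0,0,0,0]]'
```

```text
time: 10.92
tool_pos: [0.4674, -0.1708, 0.1812]
eef_rot: [0.706, 0.708, 0.0, 0.0]
ft_force: [0.2, -0.5, -5.1]
grip_width: 0.0369
finger_force: 29.3
```

```bash
python3 -m creep '[[0.6,0,2,4,0],[0.6,0,0,2,0],[0.6,0,0,1,0],[0.6,0,0,0,0],[0.6,0,0,0,0]]'
```

```text
time: 11.55
tool_pos: [0.4694, -0.1708, 0.1742]
eef_rot: [0.706, 0.708, 0.0, 0.0]
ft_force: [-0.1, 0.6, 5.5]
grip_width: 0.0368
finger_force: 30.1
```

```bash
python3 -m creep '[[-0.2,0,0,0,0],[-0.2,0,0,0,0],[-0.2,0,0,-10,0],[-0.2,0,0,-40,0],[-0.2,0,0,-40,0],[-1,-15,36,-20,0],[-1,-16,36,0,0],[-1,-15,36,0,0],[-1,-15,36,0,0],[-1,-15,35,0,0],[-1,0,0,0,0],[-1,0,0,40,0]]'; python3 w.py w4
```

```text
time: 13.05
tool_pos: [0.6492, -0.2478, 0.2464]
eef_rot: [0.707, 0.708, 0.001, 0.003]
ft_force: [0.2, -0.4, 0.1]
grip_width: 0.0917
finger_force: 0.0
```

View pics/w4.png

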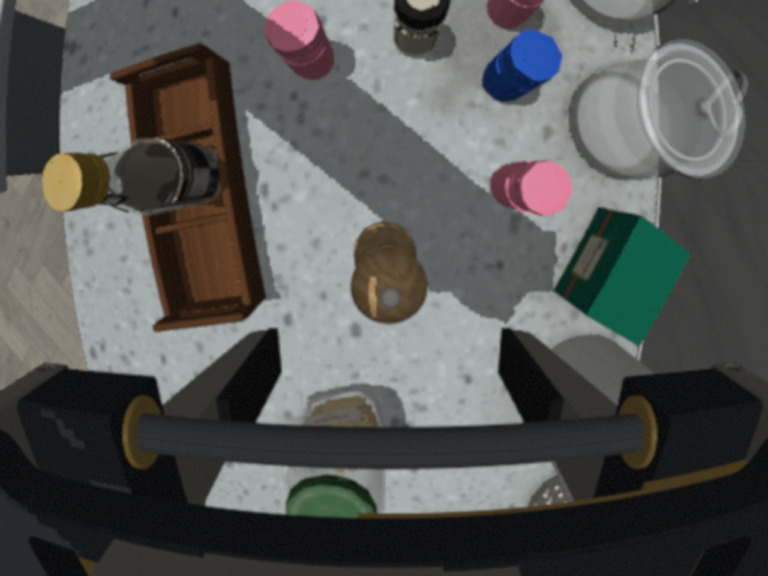

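The sauce bottle stands upright in the middle compartment. The mill's button is at (391,297).

```bash
python3 - <<'E'
from h import *; import pickle
c=pickle.load(open("pics/w4.pkl","rb"))
print(onplane(c,np.array((391,297))/1.5,.170).round(4), onplane(c,np.array((389,285))/1.5,.142).round(4))
px=np.array([(265,303),(205,45),(113,76),(155,328)])/1.5
r=least_squares(lambda v:(proj(c,caddy_pts(*v,.236,.092)[[3,0,1,2]])-px).ravel(),[.47,-.18,.12]); print(r.x,r.fun.round(1))
E
```

```text
[ 0.6517 -0.2456] [ 0.6507 -0.2455]
[ 0.47804561 -0.17858636  0.18616289] [-4.   7.6 -1.8 -7.4 -2.2 -3.6  6.7  2.3]
```

```bash
python3 -m creep '[[-1,2,2,30,0],[-1,0,0,40,0],[-1,0,0,35,0],[-1,0,0,20,0],[-1,0,0,0,0],[0.5,0,0,0,0],[0.5,0,0,0,0],[0.5,0,0,0,0],[0.5,0,0,0,0],[0.5,0,0,0,0],[0.5,0,0,0,0]]'
```

```text
time: 14.48
tool_pos: [0.6498, -0.2445, 0.1188]
eef_rot: [0.707, 0.708, -0.0, -0.0]
ft_force: [-0.3, -0.1, 1.8]
grip_width: 0.0473
finger_force: 30.0
```

```bash
python3 -m creep '[[0.5,0,0,-20,0],[0.5,0,0,-30,0],[0.5,0,0,-30,0],[0.5,0,0,-20,0],[0.5,-2,-30,0,0],[0.5,-2,-40,0,0],[0.5,-2,-40,0,0],[0.5,-1,-35,0,0],[0.5,0,-26,0,0],[0.5,0,0,0,0],[0.5,0,0,0,0]]'; python3 w.py w5
```

```text
time: 15.85
tool_pos: [0.4801, -0.2514, 0.2191]
eef_rot: [0.706, 0.708, 0.0, 0.001]
ft_force: [-0.9, 0.0, -3.4]
grip_width: 0.0474
finger_force: 29.9
```

View pics/w5.png

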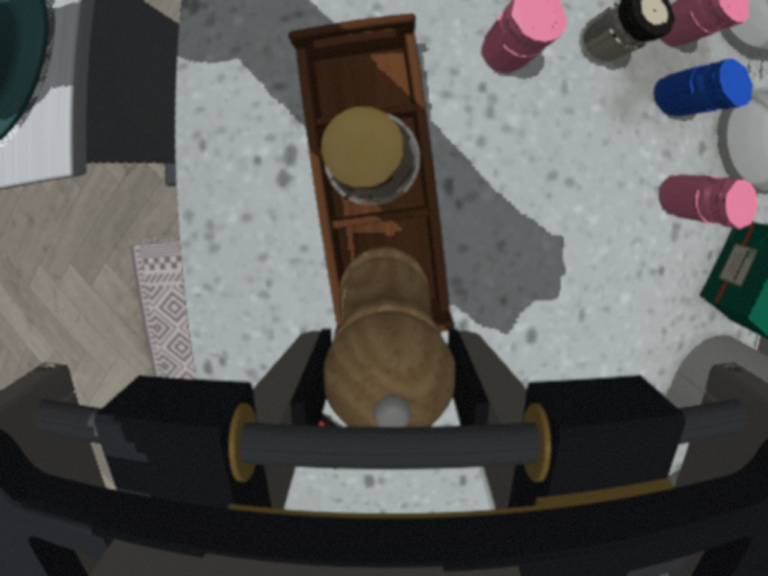

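The mill hangs over the -y compartment, with the near divider's top at about (335,219)-(432,208).

```bash
python3 - <<'E'
from h import *; import pickle
c=pickle.load(open("pics/w5.pkl","rb"))
for n,q,z in(("e1",(291,36),.078),("e2",(414,16),.078),("div",(384,213),.045),("side",(448,328),.052),("sideL",(335,326),.052)): print(n,onplane(c,np.array(q)/1.5,z).round(4))
for x,y,a in((.470,-.181,.129),):
    f=lambda lx,ly,z:[x+np.cos(a)*lx-np.sin(a)*ly,y+np.sin(a)*lx+np.cos(a)*ly,z]
    print((proj(c,[f(-.046,.118,.078),f(.046,.118,.078),f(0,-.031,.045),f(.046,-.09,.052),f(-.046,-.09,.052),f(.046,-.03,.052),f(-.046,-.03,.052)])*1.5).round())
E
```

```text
e1 [ 0.4117 -0.0773]
e2 [ 0.498  -0.0642]
div [ 0.4772 -0.2091]
side [ 0.5286 -0.2996]
sideL [ 0.4382 -0.2981]
[[288.  27.]
 [417.   8.]
 [380. 216.]
 [448. 285.]
 [331. 300.]
 [440. 209.]
 [319. 224.]]
```

```bash
python3 -m creep '[[0.5,0,0,20,0],[0.5,0,0,20,0],[0.5,0,0,20,0],[0.5,0,0,15,0],[0.5,0,0,7,0],[0.5,0,0,3,0],[0.5,0,0,0,0],[0.5,0,0,0,0]]'
```

```text
time: 16.9
tool_pos: [0.4795, -0.2518, 0.1342]
eef_rot: [0.706, 0.708, 0.0, 0.0]
ft_force: [0.5, 0.6, -1.9]
grip_width: 0.0472
finger_force: 29.9
```

```bash
python3 -m creep '[[0.5,0,0,3,0],[0.5,0,0,2,0],[0.5,0,0,1,0],[0.5,0,0,0,0],[0.5,0,0,0,0]]'
```

```text
time: 17.52
tool_pos: [0.4794, -0.252, 0.1287]
eef_rot: [0.706, 0.708, 0.0, 0.0]
ft_force: [-2.6, 1.2, 7.7]
grip_width: 0.0476
finger_force: 30.0
```

```bash
python3 -m creep '[[-0.4,0,0,0,0],[-0.4,0,0,0,0],[-0.4,0,0,-10,0],[-0.4,0,0,-40,0],[-0.4,0,0,-40,0],[-0.4,0,0,-40,0],[-0.4,40,39,0,0],[-0.4,42,39,0,0],[-0.4,42,39,0,0],[-0.4,42,39,0,0],[-0.4,42,38,20,0],[-0.4,0,0,20,0]]'; python3 w.py w6
```

```text
time: 19.02
tool_pos: [0.675, -0.0373, 0.2162]
eef_rot: [0.703, 0.711, 0.0, -0.0]
ft_force: [-0.7, -0.3, -1.2]
grip_width: 0.0644
finger_force: 0.0
```

View pics/w6.png

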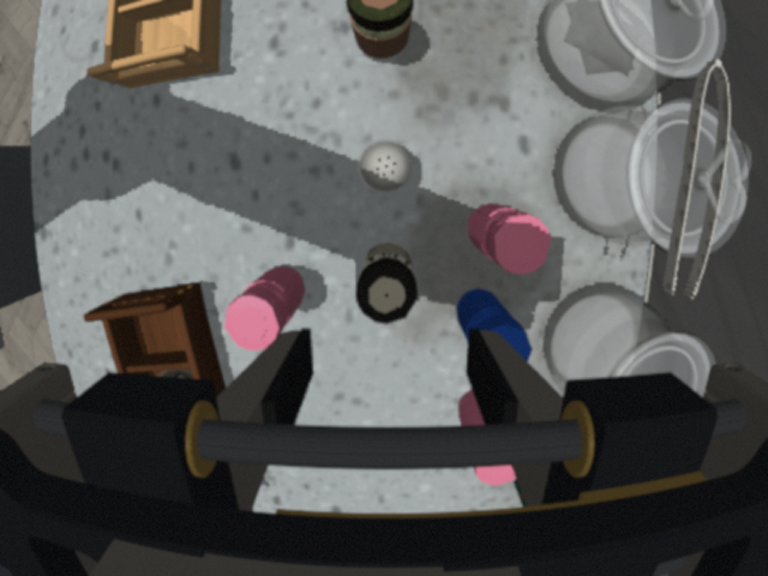

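The salt disc is at (388,294), the shaker top at (386,163) and the pink look-alike's top at (252,323).

```bash
python3 - <<'E'
from h import *; import pickle
c=pickle.load(open("pics/w6.pkl","rb"))
for n,q,z in(("salt",(388,293),.105),("shaker",(386,163),.087),("pink",(252,323),.105),("blue",(500,345),.105),("pinkL",(523,246),.105)): print(n,onplane(c,np.array(q)/1.5,z).round(4))
E
```

```text
salt [ 0.6754 -0.0418]
shaker [0.6731 0.0421]
pink [ 0.5826 -0.0641]
blue [ 0.7527 -0.0779]
pinkL [ 0.7632 -0.0091]
```

```bash
python3 -m creep '[[-0.4,-4,1,0,0],[-0.4,0,0,40,0],[-0.4,0,0,40,0],[-0.4,0,0,35,0],[-0.4,0,0,20,0],[-0.4,0,0,0,0],[-0.4,0,0,0,0]]'
```

```text
time: 19.95
tool_pos: [0.6748, -0.0481, 0.0845]
eef_rot: [0.707, 0.708, 0.001, 0.001]
ft_force: [0.1, -0.1, 0.7]
grip_width: 0.0646
finger_force: 0.0
```

```bash
python3 -m creep '[[-0.4,6,0,0,0],[-0.4,0,0,15,0],[-0.4,0,0,0,0],[0.7,0,0,0,0],[0.7,0,0,0,0],[0.7,0,0,0,0],[0.7,0,0,0,0],[0.7,0,0,0,0]]'
```

```text
time: 20.95
tool_pos: [0.6738, -0.0414, 0.0678]
eef_rot: [0.706, 0.708, 0.0, 0.0]
ft_force: [0.0, -0.3, -0.1]
grip_width: 0.0403
finger_force: 30.0
```

```bash
python3 -m creep '[[0.7,0,0,-20,0],[0.7,0,0,-40,0],[0.7,0,0,-40,0],[0.7,0,0,-40,0],[0.7,-10,-30,0,0],[0.7,-10,-40,0,0],[0.7,-10,-40,0,0],[0.7,-10,-40,0,0],[0.7,-10,-36,0,0],[0.7,-7,-28,0,0],[0.7,0,0,0,0],[0.7,0,0,0,0]]'; python3 w.py w7
```

```text
time: 22.45
tool_pos: [0.4609, -0.0984, 0.2085]
eef_rot: [0.706, 0.708, 0.001, 0.001]
ft_force: [0.7, 0.9, -1.5]
grip_width: 0.0405
finger_force: 30.0
```

View pics/w7.png

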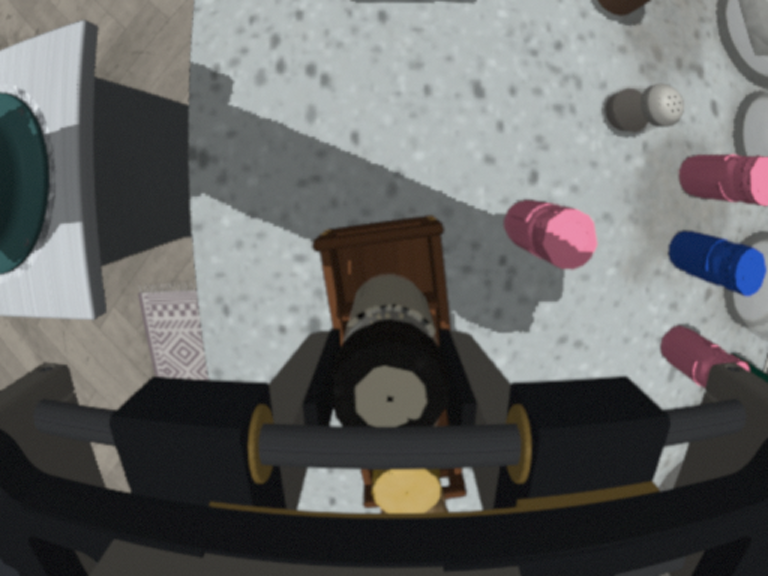

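```bash
python3 - <<'E'
from h import *; import pickle
c=pickle.load(open("pics/w7.pkl","rb"))
for n,q,z in(("e1",(316,238),.078),("e2",(440,219),.078),("i1",(326,249),.078),("i2",(437,233),.078),("floorcorner",(338,258),.052),("side",(441,250),.052)): print(n,onplane(c,np.array(q)/1.5,z).round(4))
E
python3 -m creep '[[0.7,-1,0,20,0],[0.7,0,0,20,0],[0.7,0,0,20,0],[0.7,0,0,20,0],[0.7,0,0,20,0],[0.7,0,0,15,0],[0.7,0,0,4,0],[0.7,0,0,4,0],[0.7,0,0,0,0],[0.7,0,0,0,0]]'
```

```text
e1 [ 0.4123 -0.0693]
e2 [ 0.4963 -0.0563]
i1 [ 0.419 -0.077]
i2 [ 0.4945 -0.0659]
floorcorner [ 0.4242 -0.088 ]
side [ 0.5006 -0.0818]
time: 23.75
tool_pos: [0.4602, -0.0997, 0.085]
eef_rot: [0.706, 0.708, 0.0, 0.0]
ft_force: [-0.5, -0.2, -1.5]
grip_width: 0.0401
finger_force: 30.0
```

```bash
python3 -m creep '[[0.7,0,0,4,0],[0.7,0,0,2,0],[0.7,0,0,1,0],[0.7,0,0,0,0],[0.7,0,0,0,0]]'
```

```text
time: 24.38
tool_pos: [0.4597, -0.0996, 0.0777]
eef_rot: [0.706, 0.708, 0.0, -0.0]
ft_force: [-1.4, 1.2, 1.5]
grip_width: 0.0402
finger_force: 30.0
```

```bash
python3 -m creep '[[-0.4,0,0,0,0],[-0.4,0,0,0,0],[-0.4,0,0,-15,0],[-0.4,0,0,-45,0],[-0.4,0,0,-45,0],[-0.4,0,0,-45,0],[-0.4,28,42,0,0],[-0.4,28,43,0,0],[-0.4,28,43,0,0],[-0.4,28,43,10,0],[-0.4,26,42,20,0],[-0.4,0,0,0,0]]'; python3 w.py w8
```

```text
time: 25.88
tool_pos: [0.6734, 0.0421, 0.1953]
eef_rot: [0.705, 0.71, -0.002, -0.0]
ft_force: [0.6, 0.2, -0.4]
grip_width: 0.0647
finger_force: 0.0
```

View pics/w8.png

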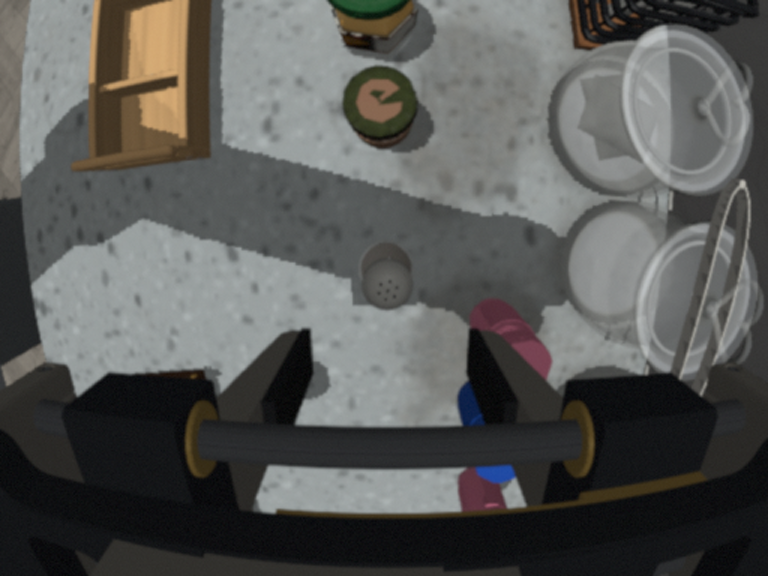

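The shaker's dome is at (386,285).

```bash
python3 - <<'E'
from h import *; import pickle
c=pickle.load(open("pics/w8.pkl","rb"))
for n,q,z in(("shaker",(387,288),.09),("shk dome",(387,285),.082),("foot",(385,262),.0)): print(n,onplane(c,np.array(q)/1.5,z).round(4))
E
python3 -m creep '[[-0.4,-2,0,20,0],[-0.4,0,0,30,0],[-0.4,0,0,0,0],[-0.4,0,0,0,0]]'
```

```text
shaker [0.6728 0.0423]
shk dome [0.6728 0.0422]
foot [0.6704 0.0416]
time: 26.42
tool_pos: [0.6727, 0.0359, 0.1488]
eef_rot: [0.707, 0.707, 0.001, 0.0]
ft_force: [0.2, -0.7, 0.3]
grip_width: 0.0642
finger_force: 0.0
```

```bash
python3 -m creep '[[-0.4,5.5,-1,30,0],[-0.4,0,0,30,0],[-0.4,0,0,30,0],[-0.4,0,0,11,0],[-0.4,0,0,0,0],[0.7,0,0,0,0],[0.7,0,0,0,0],[0.7,0,0,0,0],[0.7,0,0,0,0],[0.7,0,0,0,0]]'
```

```text
time: 27.68
tool_pos: [0.6718, 0.0424, 0.0472]
eef_rot: [0.706, 0.708, 0.0, 0.0]
ft_force: [-2.1, 0.6, 4.5]
grip_width: 0.0354
finger_force: 29.7
```

```bash
python3 -m creep '[[0.7,0,0,-10,0],[0.7,0,0,-30,0],[0.7,0,0,-40,0],[0.7,0,0,-40,0],[0.7,20,-30,0,0],[0.7,20,-40,0,0],[0.7,22,-40,0,0],[0.7,22,-40,0,0],[0.7,20,-30,0,0],[0.7,17,-23,0,0],[0.7,0,0,0,0],[0.7,0,0,0,0]]'; python3 w.py w9
```

```text
time: 29.18
tool_pos: [0.4691, 0.1624, 0.167]
eef_rot: [0.707, 0.708, 0.0, 0.0]
ft_force: [0.6, -0.6, -0.3]
grip_width: 0.0355
finger_force: 29.3
```

View pics/w9.png

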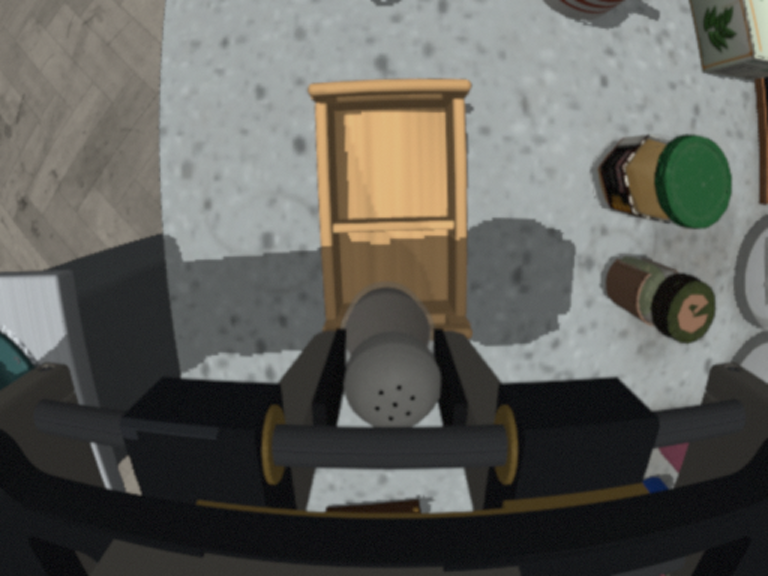

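The shaker is held upright over the light caddy. The end board is at (312,86)-(468,81), the divider at (332,226)-(455,222) and the green lid at (695,181).

```bash
python3 - <<'E'
from h import *; import pickle
c=pickle.load(open("pics/w9.pkl","rb"))
for n,q,z in(("e1",(312,86),.078),("e2",(468,81),.078),("i1",(330,97),.078),("d1",(332,226),.045),("d2",(455,222),.045),("-y end R",(470,330),.078),("green",(695,181),.107),("sL",(322,180),.052),("sR",(467,180),.052)): print(n,onplane(c,np.array(q)/1.5,z).round(4))
E
```

```text
e1 [0.4257 0.2867]
e2 [0.5154 0.29  ]
i1 [0.4362 0.2796]
d1 [0.4327 0.2005]
d2 [0.5135 0.2034]
-y end R [0.5204 0.1402]
green [0.6541 0.2412]
sL [0.4276 0.2309]
sR [0.5196 0.2313]
```

```bash
python3 -m creep '[[0.7,5.5,4,20,0],[0.7,0,0,20,0],[0.7,0,0,20,0],[0.7,0,0,0,0],[0.7,0,0,0,0]]'; python3 w.py w10
```

```text
time: 29.85
tool_pos: [0.4733, 0.1677, 0.1072]
eef_rot: [0.707, 0.707, 0.0, 0.0]
ft_force: [0.1, 0.1, -0.3]
grip_width: 0.0354
finger_force: 29.3
```

View pics/w10.png

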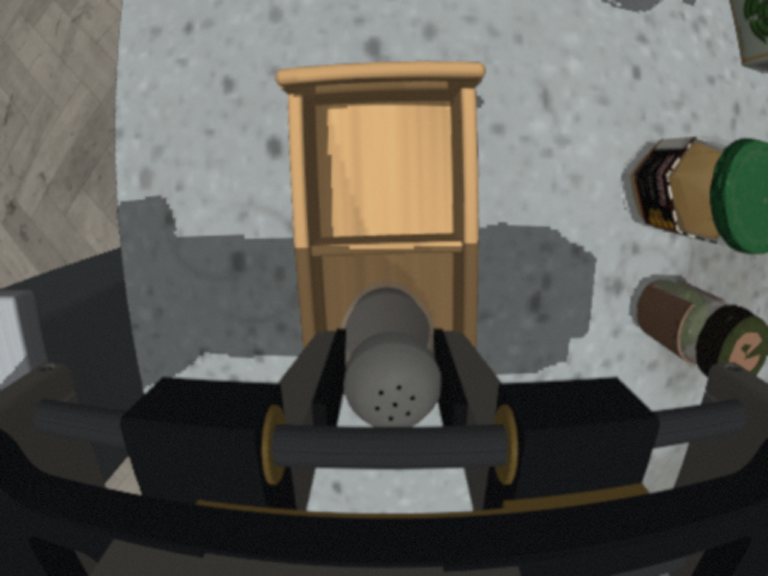

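The foot's leading edge is at (386,288) and the divider's top edge runs along row 247.

```bash
python3 - <<'E'
from h import *; import pickle
c=pickle.load(open("pics/w10.pkl","rb"))
for n,q,z in(("foot",(386,288),.06),("d1",(313,248),.045),("d2",(462,244),.045),("e1",(278,80),.078),("e2",(484,71),.078),("sL",(290,180),.052),("sR",(478,180),.052),("sLi",(302,290),.052),("sRi",(464,290),.052)): print(n,onplane(c,np.array(q)/1.5,z).round(4))
E
```

```text
foot [0.4729 0.1827]
d1 [0.4342 0.2007]
d2 [0.5128 0.2029]
e1 [0.4247 0.2831]
e2 [0.5165 0.287 ]
sL [0.4244 0.2369]
sR [0.5191 0.2368]
sLi [0.4287 0.1796]
sRi [0.5136 0.1797]
```

```bash
python3 -m creep '[[0.7,2,0,15,0],[0.7,0,0,15,0],[0.7,0,0,10,0],[0.7,0,0,4,0],[0.7,0,0,0,0],[0.7,0,0,2,0],[0.7,0,0,2,0],[0.7,0,0,0,0],[0.7,0,0,0,0]]'
```

```text
time: 31.02
tool_pos: [0.4723, 0.1704, 0.0587]
eef_rot: [0.706, 0.708, 0.0, 0.0]
ft_force: [-0.3, -0.3, -1.6]
grip_width: 0.0351
finger_force: 29.3
```

```bash
python3 -m creep '[[0.7,0,0,1,0],[0.7,0,0,1,0],[0.7,0,0,0,0],[0.7,0,0,0,0]]'
```

```text
time: 31.52
tool_pos: [0.4724, 0.1705, 0.0571]
eef_rot: [0.706, 0.708, 0.0, -0.0]
ft_force: [-2.1, -0.7, 6.3]
grip_width: 0.0355
finger_force: 29.8
```

```bash
python3 -m creep '[[-0.4,0,0,0,0],[-0.4,0,0,0,0],[-0.4,0,0,-10,0],[-0.4,0,0,-40,0],[-0.4,0,0,-45,0],[-0.4,0,0,-45,0],[-1,15,37,0,0],[-1,15,37,0,0],[-1,14,37,0,0],[-1,13,36,0,0],[-1,11,36,0,0],[-1,0,0,0,0]]'; python3 w.py w11
```

```text
time: 33.02
tool_pos: [0.6566, 0.2388, 0.1963]
eef_rot: [0.706, 0.708, -0.0, 0.001]
ft_force: [-0.5, -0.3, 0.4]
grip_width: 0.092
finger_force: 0.0
```

View pics/w11.png

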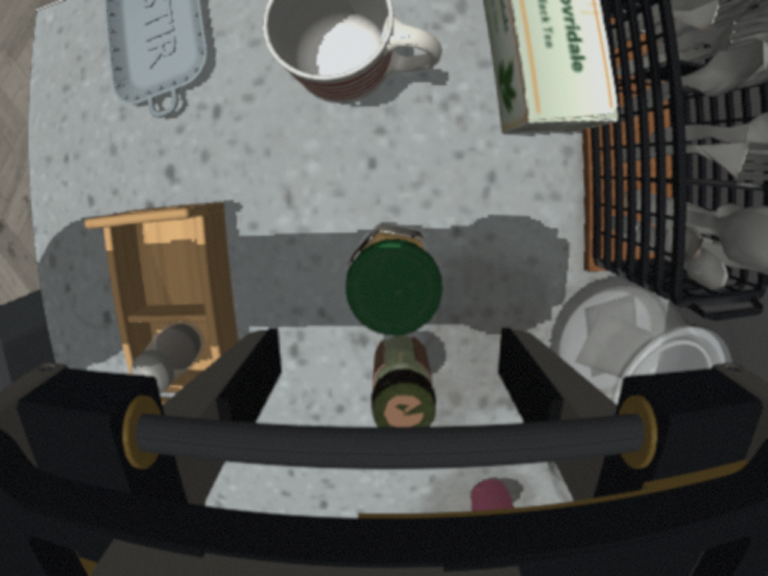

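The shaker stands upright in the small compartment. The green lid is centred at (394,287).

```bash
python3 - <<'E'
from h import *; import pickle
c=pickle.load(open("pics/w11.pkl","rb"))
print(onplane(c,np.array((394,287))/1.5,.107).round(4))
E
python3 -m creep '[[-1,0,0,40,0],[-1,0,0,30,0],[-1,0,0,0,0],[-1,0,0,0,0]]'
```

```text
[0.6607 0.2436]
time: 33.58
tool_pos: [0.6555, 0.2387, 0.1284]
eef_rot: [0.707, 0.708, 0.001, 0.0]
ft_force: [-0.3, 0.5, 0.7]
grip_width: 0.0916
finger_force: 0.0
```

```bash
python3 -m creep '[[-1,3,4,0,0],[-1,0,0,20,0],[-1,0,0,20,0],[-1,0,0,5,0],[-1,0,0,0,0],[0.4,0,0,0,0],[0.4,0,0,0,0],[0.4,0,0,0,0],[0.4,0,0,0,0],[0.4,0,0,0,0]]'
```

```text
time: 34.83
tool_pos: [0.6594, 0.2418, 0.082]
eef_rot: [0.706, 0.708, 0.0, 0.0]
ft_force: [0.3, -1.7, 1.6]
grip_width: 0.0589
finger_force: 29.9
```

```bash
python3 -m creep '[[0.4,0,0,-10,0],[0.4,0,0,-30,0],[0.4,0,0,-30,0],[0.4,0,0,-20,0],[0.4,1,-30,0,0],[0.4,1,-40,0,0],[0.4,0,-40,0,0],[0.4,0,-40,0,0],[0.4,0,-38,0,0],[0.4,0,0,0,0],[0.4,0,0,10,0],[0.4,0,0,0,0]]'; python3 w.py w12
```

```text
time: 36.33
tool_pos: [0.4714, 0.2428, 0.1608]
eef_rot: [0.707, 0.708, -0.001, 0.0]
ft_force: [-0.5, -0.3, -3.7]
grip_width: 0.0592
finger_force: 29.9
```

View pics/w12.png

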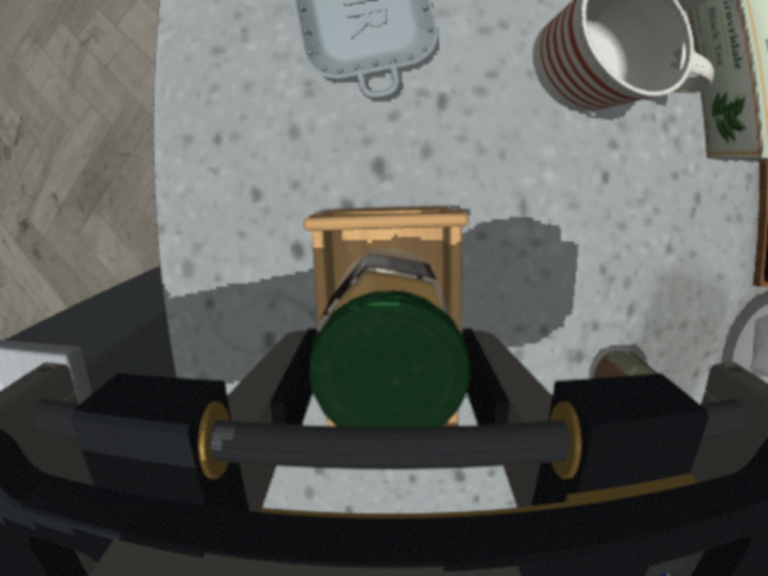

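The jar hangs over the large compartment. The end board's inner top edge runs about (308,229)-(468,221).

```bash
python3 - <<'E'
from h import *; import pickle
c=pickle.load(open("pics/w12.pkl","rb"))
for n,q,z in(("in",(388,226),.078),("out",(388,213),.078),("sLo",(314,270),.052),("sRo",(464,270),.052),("foot",(400,260),.079)): print(n,onplane(c,np.array(q)/1.5,z).round(4))
E
```

```text
in [0.4717 0.2849]
out [0.4717 0.2923]
sLo [0.4242 0.254 ]
sRo [0.5204 0.2541]
foot [0.4786 0.2655]
```

```bash
python3 -m creep '[[0.4,1.5,1,20,0],[0.4,0,0,20,0],[0.4,0,0,15,0],[0.4,0,0,6,0],[0.4,0,0,3,0],[0.4,0,0,0,0],[0.4,0,0,0,0]]'
```

```text
time: 37.25
tool_pos: [0.4725, 0.2451, 0.0981]
eef_rot: [0.706, 0.708, 0.001, 0.0]
ft_force: [0.0, 0.2, -3.9]
grip_width: 0.0591
finger_force: 29.9
```

```bash
python3 -m creep '[[0.4,0,0,3,0],[0.4,0,0,2,0],[0.4,0,0,1,0],[0.4,0,0,0,0],[0.4,0,0,0,0]]'
```

```text
time: 37.88
tool_pos: [0.472, 0.2449, 0.0919]
eef_rot: [0.706, 0.708, 0.0, -0.0]
ft_force: [-1.7, 0.2, 3.0]
grip_width: 0.0593
finger_force: 30.0
```

```bash
python3 -m creep '[[-0.6,0,0,0,0],[-0.6,0,0,0,0],[-0.6,0,0,0,0],[-1,0,0,-10,0],[-1,0,0,-40,0],[-1,0,0,-50,0],[-1,0,0,-50,0],[-1,0,0,-50,0],[-1,40,-10,0,0],[-1,50,-10,0,0],[-1,50,-10,0,0],[-1,0,0,0,0]]'; python3 - <<'E'
from h import *
from bench import eyes
a=eyes.capture("scene")["color"][80:350,150:390]; b=eyes.capture("top")["color"][120:300,90:430]
a=cv2.resize(a,(391,440),interpolation=2); b=cv2.resize(b,(400,212),interpolation=2)
im=np.zeros((440,791,3),np.uint8); im[:,:391]=a; im[:212,391:]=b; cv2.imwrite("pics/fin.png",im)
E
```

```text
time: 39.38
tool_pos: [0.4397, 0.3892, 0.2913]
eef_rot: [0.704, 0.71, -0.0, 0.0]
ft_force: [1.0, 0.1, -0.1]
grip_width: 0.0916
finger_force: 0.0
```

View pics/fin.png

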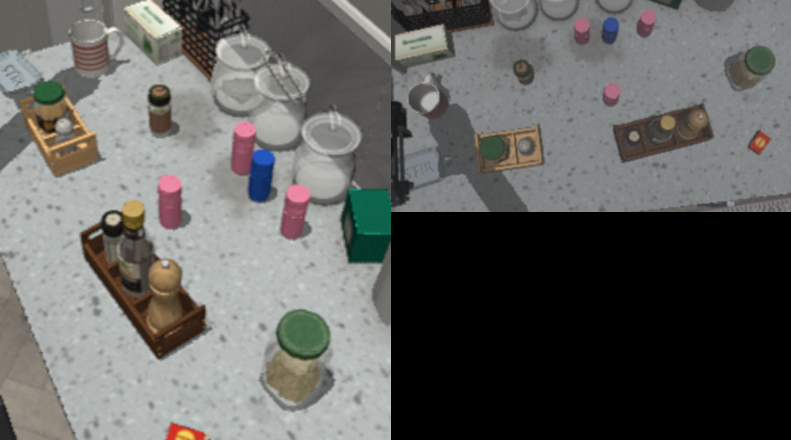

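All five stand upright in their own compartments of the right caddies: salt (112,220), sauce (133,215), mill (165,270), green jar (48,95) and shaker (64,127). Nothing else has moved, so I'm handing it in.

```bash
python3 -c "
from bench import close_job
print(close_job())"
```

```text
the job is handed in; nothing more can be done
None
```

The job is handed in: all five items stand upright in their own compartments of the right caddies, and the final pictures show the pepper jar, mug, tall jar and both caddies still in place; the interface gave no verdict.

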